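# Trip the mask case's hidden latch with the release tool

## Robot

A 7-joint arm with a two-finger parallel gripper is mounted at the origin on the work surface. World frame = base frame: x ahead of the robot, y to its left, z up, the work surface at z = 0. Lengths are in m, angles in rad, forces in N, time in s.
With the tool pointing down it reaches from about 0.4 to 0.875 m from the base axis. Payload 6.5 kg.
Tool frame: the origin (TCP) lies at the very end of the fingers, on their centre line; the grasp point (between the pads) lies 19 mm behind it; z points along the fingers, y is the line along which they close (so a half turn about z gives the same grasp; the last joint's range is limited). The gripper opens to 85 mm and grips with 20 to 120 N. Pads are 22 mm wide; open, the fingers measure 114 mm over their backs; the gripper's body (76 mm by 85 mm) begins 54 mm behind the grasp point. The pads swing forward as they close: fully open they stand 13 mm farther back than shut.
Start: joints at [1.075, 0.536, -0.004, 1.538, 0.003, 1.067, -0.071], TCP at [0.271, -0.591, 0.231] pointing down, gripper open.
Joint ranges: [-2.7, 2.7], [-0.37, 2.16], [-1.27, 1.26], [0.24, 2.4], [-1.31, 4.45], [0.19, 1.91], [-2.76, 2.76]. Speed limits (rad/s): [2.39, 2.39, 3.14, 3.14, 3.14, 3.14, 3.14].

## Interface

Orientations are given as a rotation vector (axis times angle).
In Python, from bench import arm gives the robot as it stands.
- The arm moves only by the tool play_rows, never from a script. Its argument "steps" is a list of rows, each an object with "delta_pos": the shift along the tool's x, y, z as a fraction of full scale, a list of three; "delta_rot": the turn, a rotation vector about the tool's x, y, z as a fraction of full scale, a list of three; "jaw": the closure, from 0 (fully open) to 1 (shut). A call has 1 to 12 rows; each row shifts and turns the commanded pose from where the row before left it, along the tool's axes as they then stand; what a row does not reach is not made up. Full scale, the value 1, is 0.2 m for a shift and 90 degrees for a turn. A row lasts 1/8 s, in which the tool goes at most 62.5 mm and 10.7 degrees, less where a joint would pass 70% of its speed; a pose out of reach is approached as far as the arm can. A call with a number of a shift or a turn outside -1 to 1 is refused whole. A call with a gripper value outside its range is refused whole. The fingers move at their own pace and stop on an object; "squeeze" is the grip in N (left out, the last holds). Time passes only in rows, so rows that do not move let the fingers close. It gives the time, the measured TCP pose, the force, the opening and the grip force at its end, in the units of the state.
- arm.read_state(): the state, without advancing time (a new reading comes with each control period).
- arm.get_image(name): name is "scene" or "top" or "wrist"; returns the picture (420x560x3 uint8, blue, green, red); there is no depth.
- arm.camera_model(name): a dict with "K" (3x3 intrinsics, pixels), "origin" and "attitude" of the camera in the world; the wrist camera has in their place "tool_from_camera" (4x4, takes a point from camera to tool coordinates, whose origin is the TCP and whose axes are the flange's). Camera axes: x right, y down, z forward; pixel columns grow to the right and rows downward; lengths in m; the calibration is good to about 2 mm. A picture is of the moment at which its call begins: read the wrist's pose just before it. camera_model takes no time and is no camera call.
- arm.hand_in(): hands the job in; it is judged then, once.
The state is a dict: "time_s": time; "qpos": joint angles; "qd": joint speeds; "joint_torque": joint torques, N m; "position": TCP position; "orientation": TCP orientation; "force": force on the tool from outside, world axes, zero at the start; "torque": the same for the moment, N m; "finger_gap": opening from 0.0 (shut) to 1.0 (fully open); "grasp_force": force on a finger pad.
Only numpy, scipy, OpenCV 4.12 (cv2) and the standard library are available. Lean on these libraries where they do the work, as an engineer would, in place of code of your own. Each camera call takes 0.05 s, during which the arm holds its last target. There are 200 camera calls.

## Task

The press button of the yellow mask case has broken off. Take the blue-handled release tool from its teak stand, push its rod down through the narrow slot in the case's latch housing at the end away from the red dot, feel for the hidden latch tab and press it gently along the slot towards the red dot until the lid pops ajar; then put the tool back upright in its stand. Keep your hand off the case, leave the lid ajar, and do not disturb the other gear or the toggle switch.

Things in the scene. Friction and masses are not known exactly. Their poses are not given: they have to be found in the camera images.
- tool: Release tool, loose, 65 to 110 g, upright in the stand. Origin: centre of the rod's lower tip, z up the rod. Steel rod 8 mm diameter, z 0 to 45 mm, lowest 3 mm chamfered to 4 mm; steel collar 28 mm diameter, z 45 to 50 mm, rests on the stand; blue handle, 20 x 20 mm square across the tool's x and y, z 50 to 100 mm. Grip mid-handle, best with fingers closing along the slot's length.
- stand: Dark teak block 75 x 75 x 60 mm high, fixed. Origin at the centre of its underside. In the middle of its top a vertical hole of 14 mm diameter, 52 mm deep, takes the tool's rod; with the tool home its tip is 15 mm above the block's underside.
- case: Yellow hard plastic mask case, fixed. Origin under the centre of its tray (tray and lid x -60 to 60, y -100 to 100 mm). On its -x side is the latch housing, x -104 to -60, y -60 to 60 mm, top 70 mm high, level with the closed lid. It breaks if the tool bears on it or its latch with more than 18 N.
- slot (a point): Centre of the mouth of the black-edged slot in the top of the latch housing; axes as the case's, z up. Slot 11 mm wide (x), 72 mm long (y -36 to 36 mm), straight walls, floor 42 mm below the mouth. The hidden black latch tab nearly fills its width, 14 to 36 mm below the mouth; put the rod's tip 24 to 32 mm deep to press it.
- slot_entry (a point): Point of the slot's mouth 27 mm from its centre, away from the red dot: a rod lowered here always clears the tab. The tab's face, which looks this way (-y of the slot), rests anywhere from 16 mm before to 8 mm past the slot's centre (differs from start to start, not measured).
- red_dot (a point): Red dot, 10 mm, on the housing's top at y=+48 mm of the slot: the tab is pressed this way (+y). The tab is sprung: about 2 N at rest, 0.4 N more per mm; the latch lets go after about 5 mm of travel (about 4 N); hard stop at 8 mm (about 5 N), where the force climbs steeply.
- lid (a joint): Angle of the case's lid about its hinge on the far (+x) edge: 0 = shut and latched; when the latch lets go a spring lifts it to its stop at 0.25 rad (ajar, front edge about 30 mm up) and it stays there.
- lid_edge (a point): Middle of the lid's front top edge, next to the housing, 70 mm high when shut.
- mask: Bystander: dive mask with clear skirt and black frame, lying lens up, about 75 x 170 x 70 mm; origin under its centre.
- snorkel: Bystander: blue J-shaped snorkel tube lying along y, 22 mm thick, about 340 mm long; origin under the straight part.
- carabiner: Bystander: steel carabiner lying flat, 93 x 49 x 9 mm; origin under its centre.
- torch: Bystander: orange and black dive torch lying along its x, 140 mm long, 44 mm thick; origin under its centre.
- sunscreen: Bystander: white bottle with orange cap, 52 mm diameter, 140 mm high; origin under its centre.
- flask: Bystander: blue drinking flask, 66 mm diameter, 190 mm high; origin under its centre.
- toggle (a joint): Chrome toggle switch on a grey block at the left: angle of its lever, 0 = leaning to the robot, 0.8 = leaning away. Leave it at 0.
Mind the look-alikes: they are no part of the job. What is meant by the stand is not turquoise, and is the larger of those in its own colour. What is shaped like the tool but black is not meant.

How it is judged:
By the outcome, as a careful person would: the job done as asked, in the order asked, and still so for the second after the job is handed in, with the robot touching nothing.
It also fails if it takes over 58 s, if anything falls off the work surface, if the arm or the gripper's body presses on something with over 40 N, if the wrist force passes 120 N, or if a joint passes its speed limit or range.

## Working session

There is one attempt and no reset: what is moved stays moved. The work goes in short steps, Python scripts to look and compute and a tool call to move; the robot and the scene stay as the last step left them, time stands still between calls to the robot, and variables do not carry over. Pictures are saved under pics/ and viewed, at most 10 in all, crops included, and the job is handed in when it is done.

Besides the shell and the picture viewer there is one more tool, called after ">>>" as name(argument=value, ...) on one line, values as JSON. play_rows: Moves the arm, as the interface text tells. Its arguments: {"type":"object","properties":{"steps":{"type":"array","items":{"type":"object","properties":{"delta_pos":{"type":"array","items":{"type":"number","minimum":-1,"maximum":1}},"delta_rot":{"type":"array","items":{"type":"number","minimum":-1,"maximum":1}},"jaw":{"type":"number"}}}},"squeeze":{"type":"number"}},"required":["steps"]}

```bash
mkdir -p pics; ls; python3 - <<'E'
from bench import arm
import cv2
for n in("scene","top"):
    cv2.imwrite(f"pics/{n}0.png",arm.get_image(n)); m=arm.camera_model(n); print(n,m)
print(arm.camera_model("wrist")); print(arm.read_state())
E
```

```text
pics
scene {'K': array([[528.07679071,   0.        , 287.23673953],
       [  0.        , 528.07679071, 207.5302897 ],
       [  0.        ,   0.        ,   1.        ]]), 'origin': array([ 1.4258427 , -0.19029159,  1.07042163]), 'attitude': array([-1.96159425, -1.59017269,  0.56801453])}
top {'K': array([[409.23041334,   0.        , 274.28213569],
       [  0.        , 409.23041334, 204.74836361],
       [  0.        ,   0.        ,   1.        ]]), 'origin': array([ 0.54888311, -0.0037335 ,  1.12053503]), 'attitude': array([-2.1864692 ,  2.19943803, -0.02816959])}
{'K': array([[297.95738238,   0.        , 276.50688293],
       [  0.        , 297.95738238, 209.89063904],
       [  0.        ,   0.        ,   1.        ]]), 'tool_from_camera': array([[ 6.18413759e-06, -9.57357154e-01, -2.88907043e-01,
         7.43624960e-02],
       [ 9.99999594e-01, -2.54335016e-04,  8.64200400e-04,
         8.80806527e-04],
       [-9.00827613e-04, -2.88906932e-01,  9.57356764e-01,
        -1.41976476e-01],
       [ 0.00000000e+00,  0.00000000e+00,  0.00000000e+00,
         1.00000000e+00]])}
{'time_s': 0.1, 'qpos': array([ 1.07483224,  0.53708534, -0.00440827,  1.53879281,  0.00260551,
        1.06732156, -0.07121628]), 'qd': array([-0.00013392, -0.00152416, -0.00071322, -0.0017678 , -0.00080159,
        0.00062436,  0.000136  ]), 'joint_torque': array([ 2.60214612e-03, -5.84564567e+01,  1.05178714e+00, -2.59773946e+01,
        1.26183240e-02,  4.54797526e-03,  1.86059219e-05]), 'position': array([ 0.27054992, -0.59037372,  0.23049707]), 'orientation': array([-3.06783596e+00, -6.69611722e-01,  7.46881728e-04]), 'force': array([0.63571287, 0.75679931, 0.21838266]), 'torque': array([ 0.02139741, -0.00049293,  0.0104724 ]), 'grasp_force': 0.0, 'finger_gap': 0.9996233822778637}
```

View pics/scene0.png

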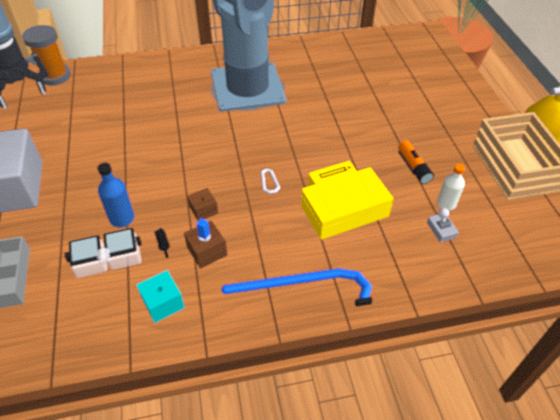

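View pics/top0.png

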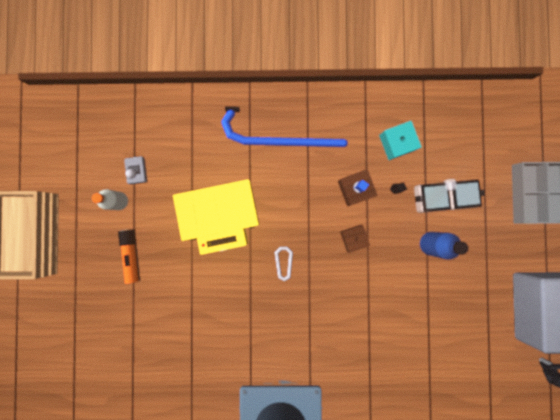

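Scene: blue-handled tool in the larger teak block (scene 204,230; top 361,186). Look-alikes: the smaller teak block (top 354,238), the turquoise block (top 401,139) and the black tool lying down (top 398,188). The case's slot is at about top (221,241). I'll check both choices in one close crop.

```bash
cat > h.py <<'E'
import numpy as np, cv2
from scipy.spatial.transform import Rotation as R
from bench import arm
def ray(name,uv,st=None):
    m=arm.camera_model(name); d=np.linalg.inv(m["K"])@[uv[0],uv[1],1.]
    if name=="wrist":
        T=m["tool_from_camera"]; Rw=R.from_rotvec(st["orientation"]).as_matrix()
        return Rw@T[:3,3]+st["position"], Rw@T[:3,:3]@d
    return m["origin"],R.from_rotvec(m["attitude"]).as_matrix()@d
def at(name,uv,z,st=None):
    o,d=ray(name,uv,st); return o+d*(z-o[2])/d[2]
def px(name,p,st):
    m=arm.camera_model(name);T=m["tool_from_camera"]; Rw=R.from_rotvec(st["orientation"]).as_matrix()
    c=T[:3,:3].T@(Rw.T@(np.asarray(p)-st["position"])-T[:3,3]); q=m["K"]@c; return q[:2]/q[2]
E
python3 - <<'E'
from h import *
im=cv2.imread("pics/top0.png")
a=cv2.resize(im[165:265,165:265],(400,400),interpolation=cv2.INTER_CUBIC)
b=cv2.resize(im[155:255,325:425],(400,400),interpolation=cv2.INTER_CUBIC)
cv2.imwrite("pics/crop1.png",np.hstack([a,b]))
for n,uv,z in[("tool",(361,186),.115),("standtop",(357,187),.06),("slot",(221,241),.07)]: print(n,at("top",uv,z).round(4))
print(at("scene",(204,222),.115))
E
```

```text
tool [ 0.6352 -0.2015  0.115 ]
standtop [ 0.6374 -0.2019  0.06  ]
slot [0.5    0.1497 0.07  ]
[ 0.63916219 -0.2018336   0.115     ]
```

View pics/crop1.png

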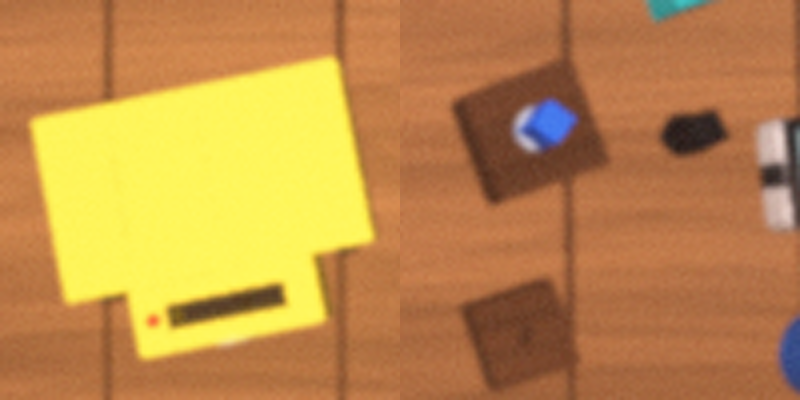

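The crop confirms it. On the left, the yellow case has its red dot at (203,245) and its slot from (207.5,244) to (236,238) in top pixels, so the slot's +y points about 11° left of world +y. On the right, the blue handle and steel collar sit in the larger teak block, with the handle turned about 50°. The smaller teak block has no tool in it. I'll fly over for a close look.

>>> play_rows(steps=[{"delta_pos":[0,0,-0.2],"delta_rot":[0,0,0],"jaw":0},{"delta_pos":[0.247,-0.101,0],"delta_rot":[0,0,0],"jaw":0},{"delta_pos":[0.247,-0.101,0],"delta_rot":[0,0,0],"jaw":0},{"delta_pos":[0.247,-0.101,0],"delta_rot":[0,0,0],"jaw":0},{"delta_pos":[0.247,-0.101,0],"delta_rot":[0,0,0],"jaw":0},{"delta_pos":[0.247,-0.101,0],"delta_rot":[0,0,0],"jaw":0},{"delta_pos":[0.247,-0.101,0],"delta_rot":[0,0,0],"jaw":0},{"delta_pos":[0.247,-0.101,0],"delta_rot":[0,0,0],"jaw":0},{"delta_pos":[0.247,-0.101,0],"delta_rot":[0,0,0],"jaw":0},{"delta_pos":[0.247,-0.101,0],"delta_rot":[0,0,0],"jaw":0},{"delta_pos":[0.247,-0.101,0],"delta_rot":[0,0,0],"jaw":0},{"delta_pos":[0,0,0],"delta_rot":[0,0,0],"jaw":0}])

```text
time_s: 1.6
position: [0.6383, -0.195, 0.2704]
orientation: [-3.063, -0.682, -0.002]
force: [-0.3, -1.0, -0.6]
finger_gap: 0.997
grasp_force: 0.0
```

>>> play_rows(steps=[{"delta_pos":[0,0,0],"delta_rot":[0,0,-0.1],"jaw":0},{"delta_pos":[0,0,0],"delta_rot":[0,0,-0.1],"jaw":0},{"delta_pos":[0,0,0],"delta_rot":[0,0,-0.1],"jaw":0},{"delta_pos":[0,0,0],"delta_rot":[0,0,0],"jaw":0}])

```text
time_s: 2.1
position: [0.6349, -0.2025, 0.2709]
orientation: [-2.83, -1.364, 0.002]
force: [0.2, -0.0, 0.5]
finger_gap: 1.0
grasp_force: 0.0
```

```bash
python3 - <<'E'
from h import *
st=arm.read_state(); im=arm.get_image("wrist"); cv2.imwrite("pics/w1.png",im)
print(st["time_s"],st["position"],st["orientation"],st["qpos"].round(2),st["force"])
M=R.from_rotvec(st["orientation"]).as_matrix(); print(M.round(4))
hsv=cv2.cvtColor(im,cv2.COLOR_BGR2HSV)
mk=cv2.inRange(hsv,(105,120,60),(125,255,255))
n,l,s,c=cv2.connectedComponentsWithStats(mk)
for i in range(1,n):
    if s[i,4]>200: print(s[i],c[i])
E
```

```text
2.1 [ 0.63489658 -0.20247158  0.27086583] [-2.82956033e+00 -1.36410668e+00  1.54082482e-03] [ 0.4   0.54 -0.24  1.44  0.13  1.18 -0.53] [ 0.17139054 -0.02272997  0.52741998]
[[ 6.228e-01  7.824e-01 -1.000e-03]
 [ 7.824e-01 -6.228e-01 -1.000e-04]
 [-7.000e-04 -8.000e-04 -1.000e+00]]
[ 269    0   82  107 2209] [312.06111363  50.72249887]
[272 180  19  27 484] [281.03512397 193.28719008]
[ 266  314   42   44 1521] [285.28796844 336.46022354]
```

View pics/w1.png

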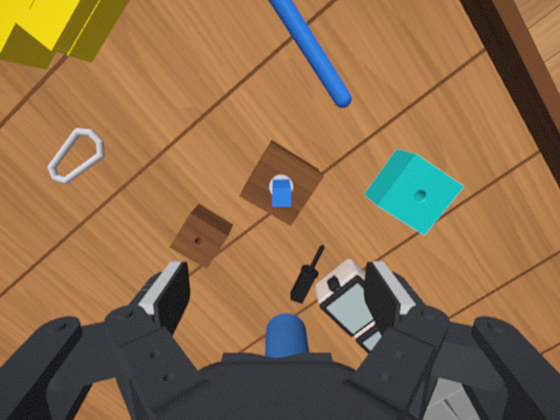

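The blue handle is at (281,193) in the larger teak stand, square to the image, so the hand is aligned with it. The collar is at (281,184). Both fingers are clear.

```bash
python3 - <<'E'
from h import *
st=arm.read_state(); im=cv2.imread("pics/w1.png")
hsv=cv2.cvtColor(im,cv2.COLOR_BGR2HSV)
sub=hsv[176:212,268:298]
for r in range(0,36,3): print(176+r, sub[r,::3,2].tolist(), sub[r,::3,1].tolist())
mk=cv2.inRange(hsv,(105,120,60),(125,255,255)); mk[:170]=0; mk[220:]=0
p=np.argwhere(mk)[:,::-1].astype(np.float32)
print(cv2.minAreaRect(p))
mk2=mk&cv2.inRange(hsv[...,2],205,255); p=np.argwhere(mk2)[:,::-1].astype(np.float32); print(len(p),cv2.minAreaRect(p))
for q in [(.635,-.2015,.115),(.635,-.2015,.065),(.6374,-.2019,.06)]: print(px("wrist",q,st))
# stand top corners
for uv in [(272,141),(323,178),(290,225),(240,190)]: print(at("wrist",uv,.06,st).round(4))
E
```

```text
176 [121, 124, 158, 207, 210, 207, 180, 129, 130, 131] [148, 150, 34, 4, 4, 4, 11, 142, 151, 150]
179 [119, 150, 207, 207, 206, 204, 206, 184, 129, 132] [161, 27, 80, 73, 73, 105, 101, 43, 162, 153]
182 [117, 204, 202, 202, 202, 203, 203, 201, 145, 126] [155, 6, 213, 207, 203, 197, 198, 112, 39, 150]
185 [128, 211, 205, 205, 202, 205, 204, 200, 195, 117] [112, 7, 198, 193, 207, 195, 196, 178, 10, 161]
188 [137, 217, 221, 219, 219, 218, 222, 224, 187, 122] [104, 14, 202, 191, 186, 198, 192, 203, 16, 153]
191 [115, 210, 223, 223, 222, 223, 223, 225, 132, 122] [166, 17, 196, 198, 196, 193, 193, 199, 81, 142]
194 [113, 152, 224, 221, 221, 222, 223, 227, 119, 124] [151, 70, 190, 196, 190, 188, 192, 190, 135, 138]
197 [109, 112, 225, 221, 221, 222, 222, 226, 118, 122] [166, 75, 193, 192, 196, 196, 194, 195, 128, 142]
200 [115, 109, 224, 222, 220, 222, 222, 226, 119, 118] [153, 70, 194, 190, 196, 193, 193, 192, 129, 164]
203 [120, 119, 223, 221, 221, 221, 223, 226, 121, 124] [147, 77, 202, 200, 192, 195, 190, 196, 131, 150]
206 [120, 120, 193, 185, 188, 184, 180, 181, 121, 131] [151, 134, 152, 139, 141, 146, 120, 124, 156, 148]
209 [123, 122, 121, 119, 116, 115, 117, 116, 113, 117] [155, 146, 154, 163, 156, 164, 157, 160, 144, 139]
((281.0, 193.0), (26.0, 18.0), 90.0)
367 ((281.0, 192.5), (25.0, 18.0), 90.0)
[274.75417811 194.22432473]
[274.97811404 184.14671664]
[276.7611278  182.31850981]
[ 0.6634 -0.1605  0.06  ]
[ 0.684  -0.2324  0.06  ]
[ 0.6164 -0.2549  0.06  ]
[ 0.5967 -0.1815  0.06  ]
```

```bash
python3 - <<'E'
from h import *
st=arm.read_state()
M=R.from_rotvec(st["orientation"]).as_matrix()
p=at("wrist",(281.3,196.5),.115,st); print(p, M.T@(p-st["position"]), (M.T@(p-st["position"])/.2).round(3))
c=at("wrist",(281,189),.065,st); print(c)
# slot from top view
f=lambda u,v:at("top",(u/4+165-.375,v/4+165-.375),.07)
d=f(153,321);a=f(170,316);b=f(284,293)
print("dot",d,"slot ends",a,b,np.linalg.norm(a-b),"ctr",(a+b)/2,np.degrees(np.arctan2(*( -(a-b)[0],(a-b)[1]))), np.linalg.norm(d-(a+b)/2))
E
```

```text
[ 0.63876112 -0.20759215  0.115     ] [-0.00173024  0.00631172  0.15590969] [-0.009  0.032  0.78 ]
[ 0.63692846 -0.21059605  0.065     ]
dot [0.49035699 0.19632248 0.07      ] slot ends [0.49350308 0.1853905  0.07      ] [0.50785778 0.11211412 0.07      ] 0.07466917148751248 ctr [0.50068043 0.14875231 0.07      ] 11.083768101184388 0.04867746141124762
```

>>> play_rows(squeeze=80, steps=[{"delta_pos":[-0.009,0.032,0.15],"delta_rot":[0,0,0],"jaw":0},{"delta_pos":[0,0,0.2],"delta_rot":[0,0,0],"jaw":0},{"delta_pos":[0,0,0.2],"delta_rot":[0,0,0],"jaw":0},{"delta_pos":[0,0,0.2],"delta_rot":[0,0,0],"jaw":0},{"delta_pos":[0,0,0.15],"delta_rot":[0,0,0],"jaw":0},{"delta_pos":[0,0,0.05],"delta_rot":[0,0,0],"jaw":0},{"delta_pos":[0,0,0.04],"delta_rot":[0,0,0],"jaw":0},{"delta_pos":[0,0,0],"delta_rot":[0,0,0],"jaw":0},{"delta_pos":[0,0,0],"delta_rot":[0,0,0],"jaw":0}])

```text
time_s: 3.28
position: [0.6404, -0.207, 0.0745]
orientation: [2.827, 1.367, 0.002]
force: [-0.9, -0.0, 0.3]
finger_gap: 1.0
grasp_force: 0.0
```

```bash
python3 - <<'E'
from h import *
st=arm.read_state(); im=arm.get_image("wrist"); cv2.imwrite("pics/w2.png",im)
print(st["position"],st["force"])
E
```

```text
[ 0.64044049 -0.20702378  0.07449537] [-0.92759795 -0.01650915  0.34851866]
```

View pics/w2.png

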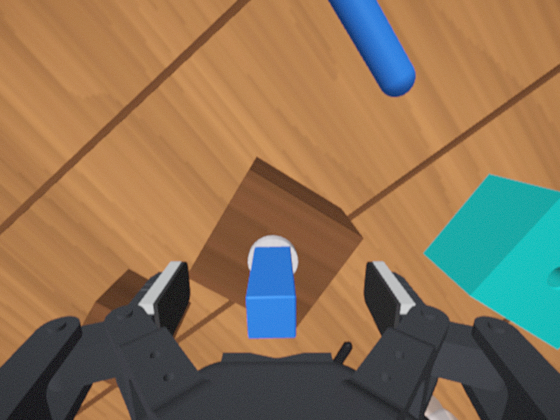

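The handle is centred between the open fingers, about 5 px (2 mm) to the left, and well aligned. I'll nudge and close.

>>> play_rows(squeeze=80, steps=[{"delta_pos":[-0.006,-0.008,0.01],"delta_rot":[0,0,0],"jaw":0},{"delta_pos":[0,0,0],"delta_rot":[0,0,0],"jaw":1},{"delta_pos":[0,0,0],"delta_rot":[0,0,0],"jaw":1},{"delta_pos":[0,0,0],"delta_rot":[0,0,0],"jaw":1},{"delta_pos":[0,0,0],"delta_rot":[0,0,0],"jaw":1},{"delta_pos":[0,0,0],"delta_rot":[0,0,0],"jaw":1},{"delta_pos":[0,0,0],"delta_rot":[0,0,0],"jaw":1},{"delta_pos":[0,0,0],"delta_rot":[0,0,0],"jaw":1}])

```text
time_s: 4.32
position: [0.6379, -0.2068, 0.0715]
orientation: [2.828, 1.368, 0.001]
force: [0.8, 0.1, 2.6]
finger_gap: 0.223
grasp_force: 78.3
```

>>> play_rows(steps=[{"delta_pos":[0,0,-0.05],"delta_rot":[0,0,0],"jaw":1},{"delta_pos":[0,0,-0.12],"delta_rot":[0,0,0],"jaw":1},{"delta_pos":[0,0,-0.15],"delta_rot":[0,0,0],"jaw":1},{"delta_pos":[0,0,-0.12],"delta_rot":[0,0,0],"jaw":1},{"delta_pos":[0,0,-0.08],"delta_rot":[0,0,0.09],"jaw":1},{"delta_pos":[0,0,0],"delta_rot":[0,0,0.09],"jaw":1},{"delta_pos":[0,0,0],"delta_rot":[0,0,0.09],"jaw":1},{"delta_pos":[0,0,0],"delta_rot":[0,0,0.09],"jaw":1},{"delta_pos":[0,0,0],"delta_rot":[0,0,0.09],"jaw":1},{"delta_pos":[0,0,0],"delta_rot":[0,0,0],"jaw":1}])

```text
time_s: 5.58
position: [0.6375, -0.2065, 0.1756]
orientation: [3.126, 0.307, -0.0]
force: [-0.2, -0.4, -1.1]
finger_gap: 0.225
grasp_force: 78.0
```

>>> play_rows(steps=[{"delta_pos":[-0.0414,-0.2176,0],"delta_rot":[0,0,0],"jaw":1},{"delta_pos":[-0.0414,-0.2176,0],"delta_rot":[0,0,0],"jaw":1},{"delta_pos":[-0.0414,-0.2176,0],"delta_rot":[0,0,0],"jaw":1},{"delta_pos":[-0.0414,-0.2176,0],"delta_rot":[0,0,0],"jaw":1},{"delta_pos":[-0.0414,-0.2176,0],"delta_rot":[0,0,0],"jaw":1},{"delta_pos":[-0.0414,-0.2176,0],"delta_rot":[0,0,0],"jaw":1},{"delta_pos":[-0.0414,-0.2176,0],"delta_rot":[0,0,0],"jaw":1},{"delta_pos":[-0.0414,-0.2176,0],"delta_rot":[0,0,0],"jaw":1},{"delta_pos":[0,0,0],"delta_rot":[0,0,0],"jaw":1},{"delta_pos":[0,0,0],"delta_rot":[0,0,0],"jaw":1}])

```text
time_s: 6.82
position: [0.5057, 0.1215, 0.1755]
orientation: [3.126, 0.307, 0.001]
force: [-0.3, -1.0, -1.7]
finger_gap: 0.222
grasp_force: 78.3
```

```bash
python3 - <<'E'
from h import *
st=arm.read_state(); im=arm.get_image("wrist"); cv2.imwrite("pics/w3.png",im)
print(st["time_s"],st["position"],st["force"],st["torque"],st["qpos"].round(2)); print(R.from_rotvec(st["orientation"]).as_matrix().round(4))
print(px("wrist",(.5059,.1223,.07),st),px("wrist",st["position"]-[0,0,.0565],st))
E
```

```text
6.825 [0.50571146 0.12149033 0.1755194 ] [-0.28285841 -0.95510663 -1.67294523] [-0.03991045  0.01955803  0.02904688] [-0.2   0.4  -0.15  1.92  0.08  0.83 -1.77]
[[ 9.809e-01  1.947e-01  4.000e-04]
 [ 1.947e-01 -9.809e-01 -5.000e-04]
 [ 3.000e-04  6.000e-04 -1.000e+00]]
[274.52650501 209.45677083] [275.25090483 229.73442678]
```

View pics/w3.png

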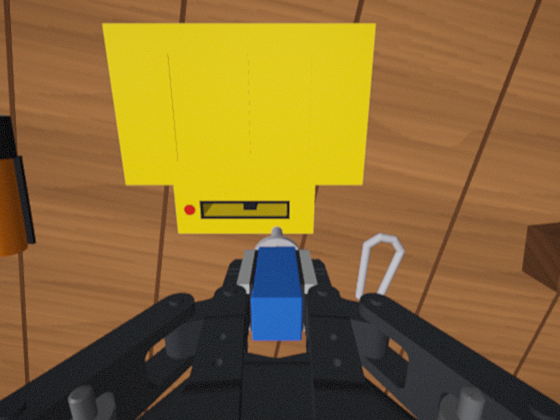

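The slot is clear ahead of the tool, from (200,210) to (289,210). The red dot is at (190,210), and the dark tab shows inside at about (251,206). The rod tip is at about (276.5,229), as predicted.

```bash
python3 - <<'E'
from h import *
st=arm.read_state(); im=cv2.imread("pics/w3.png"); g=im[...,1].astype(int)
print("row210",g[210,194:208].tolist(),g[210,280:296].tolist())
for c in(220,240,280): print(c,g[196:224,c].tolist())
print("tip");
for r in range(224,238,2): print(r,g[r,266:288].tolist())
hsv=cv2.cvtColor(im,cv2.COLOR_BGR2HSV); mk=cv2.inRange(hsv,(0,150,80),(8,255,255))|cv2.inRange(hsv,(172,150,80),(180,255,255)); mk[:,230:]=0
n,l,s,c=cv2.connectedComponentsWithStats(mk); i=1+np.argmax(s[1:,4]); d=at("wrist",c[i],.07,st); print("dot",s[i],c[i],d)
a=at("wrist",(200.5,209.7),.07,st);b=at("wrist",(289,209.7),.07,st);print(a,b,np.linalg.norm(a-b),(a+b)/2, np.linalg.norm((a+b)/2-d))
E
```

```text
row210 [70, 151, 199, 205, 206, 201, 128, 28, 34, 60, 87, 89, 88, 110] [148, 146, 147, 145, 145, 145, 116, 56, 23, 118, 200, 207, 204, 200, 203, 202]
220 [202, 202, 205, 199, 164, 78, 32, 89, 131, 144, 145, 145, 147, 147, 145, 145, 146, 145, 146, 120, 74, 24, 96, 178, 201, 203, 202, 202]
240 [201, 199, 205, 202, 161, 78, 34, 88, 129, 143, 146, 145, 143, 146, 145, 144, 143, 149, 146, 121, 72, 31, 96, 177, 203, 203, 204, 201]
280 [201, 203, 204, 202, 160, 79, 37, 85, 129, 146, 146, 146, 142, 144, 148, 145, 146, 146, 145, 124, 75, 28, 94, 178, 203, 202, 204, 202]
tip
224 [203, 201, 201, 202, 201, 203, 202, 201, 202, 203, 202, 202, 204, 203, 203, 201, 201, 200, 200, 201, 200, 202]
226 [201, 202, 201, 200, 201, 203, 204, 199, 189, 184, 176, 176, 176, 188, 199, 204, 203, 200, 201, 203, 201, 201]
228 [200, 202, 201, 203, 204, 200, 189, 169, 149, 140, 132, 113, 108, 106, 128, 173, 200, 202, 202, 202, 204, 203]
230 [203, 201, 202, 202, 201, 187, 162, 147, 146, 138, 130, 119, 104, 92, 85, 108, 171, 202, 204, 202, 201, 202]
232 [202, 201, 200, 200, 197, 174, 155, 151, 146, 140, 128, 116, 105, 96, 86, 88, 142, 196, 202, 200, 201, 200]
234 [119, 116, 114, 117, 123, 143, 152, 151, 145, 138, 126, 117, 105, 98, 86, 80, 89, 109, 117, 117, 114, 113]
236 [112, 117, 120, 129, 132, 137, 139, 137, 128, 128, 124, 119, 116, 114, 112, 104, 104, 98, 101, 102, 101, 103]
dot [185 206  10   8  68] [189.25       209.41176471] [0.49193218 0.19416499 0.07      ]
[0.49354861 0.18457295 0.07      ] [0.50831873 0.10930072 0.07      ] 0.07670766573220981 [0.50093367 0.14693683 0.07      ] 0.0480783289966462
```

>>> play_rows(steps=[{"delta_pos":[0.001,0,0.08],"delta_rot":[0,0,0],"jaw":1},{"delta_pos":[0,0,0.07],"delta_rot":[0,0,0],"jaw":1},{"delta_pos":[0,0,0.05],"delta_rot":[0,0,0],"jaw":1},{"delta_pos":[0,0,0],"delta_rot":[0,0,0],"jaw":1},{"delta_pos":[0,0,0],"delta_rot":[0,0,0],"jaw":1}])

```text
time_s: 7.5
position: [0.5059, 0.1222, 0.1354]
orientation: [-3.127, -0.305, -0.0]
force: [0.1, -0.5, -0.6]
finger_gap: 0.228
grasp_force: 78.3
```

```bash
python3 - <<'E'
from h import *
st=arm.read_state(); im=arm.get_image("wrist"); cv2.imwrite("pics/w4.png",cv2.resize(im[170:290,190:330],(700,600),interpolation=cv2.INTER_CUBIC))
print(st["time_s"],st["position"],st["force"],st["orientation"])
M=R.from_rotvec(st["orientation"]).as_matrix()
print("tip pred",px("wrist",st["position"]+M[:,2]*.0565,st)); print("entry pred",px("wrist",(.5061,.1204,.07),st))
E
```

```text
7.5 [0.50587191 0.12222364 0.13540907] [ 0.13332194 -0.46710237 -0.59667989] [-3.12671092e+00 -3.04705894e-01 -4.79614493e-04]
tip pred [275.29713047 229.70997571]
entry pred [277.81982989 225.64833181]
```

View pics/w4.png

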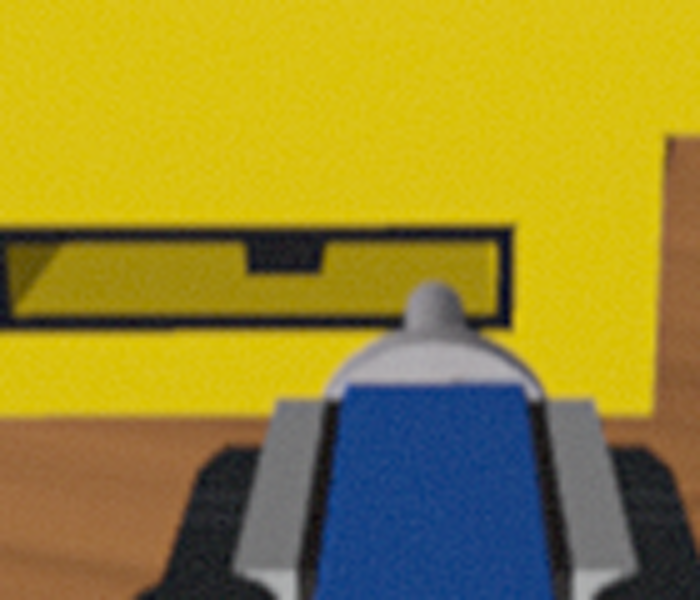

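The rod is lined up with the slot's −y end: the tip is at about (276.8,229) at 9 mm above the mouth, and the entry point is at (277.8,225.6). The tab face shows at about column 254. I'll lower slowly.

>>> play_rows(steps=[{"delta_pos":[0,0.002,0.02],"delta_rot":[0,0,0],"jaw":1},{"delta_pos":[0,0,0.02],"delta_rot":[0,0,0],"jaw":1},{"delta_pos":[0,0,0.02],"delta_rot":[0,0,0],"jaw":1},{"delta_pos":[0,0,0.02],"delta_rot":[0,0,0],"jaw":1}])

```text
time_s: 8.05
position: [0.5057, 0.1218, 0.119]
orientation: [3.127, 0.305, -0.0]
force: [-1.0, -0.3, -1.0]
finger_gap: 0.221
grasp_force: 78.3
```

Clean entry, with the tip about 7 mm deep.

>>> play_rows(steps=[{"delta_pos":[0,0,0.02],"delta_rot":[0,0,0],"jaw":1},{"delta_pos":[0,0,0.02],"delta_rot":[0,0,0],"jaw":1},{"delta_pos":[0,0,0.02],"delta_rot":[0,0,0],"jaw":1},{"delta_pos":[0,0,0.02],"delta_rot":[0,0,0],"jaw":1},{"delta_pos":[0,0,0.02],"delta_rot":[0,0,0],"jaw":1},{"delta_pos":[0,0,0.005],"delta_rot":[0,0,0],"jaw":1},{"delta_pos":[0,0,0],"delta_rot":[0,0,0],"jaw":1}])

```text
time_s: 8.93
position: [0.5057, 0.1218, 0.0982]
orientation: [3.127, 0.305, -0.0]
force: [0.0, -0.1, -0.3]
finger_gap: 0.228
grasp_force: 78.3
```

>>> play_rows(steps=[{"delta_pos":[0,-0.008,0],"delta_rot":[0,0,0],"jaw":1},{"delta_pos":[0,-0.008,0],"delta_rot":[0,0,0],"jaw":1},{"delta_pos":[0,-0.008,0],"delta_rot":[0,0,0],"jaw":1},{"delta_pos":[0,0,0],"delta_rot":[0,0,0],"jaw":1}])

```text
time_s: 9.43
position: [0.5048, 0.1267, 0.0983]
orientation: [-3.127, -0.305, -0.0]
force: [0.4, 0.4, -0.2]
finger_gap: 0.228
grasp_force: 78.3
```

```bash
python3 - <<'E'
from h import *
st=arm.read_state(); d=st["position"]-[.5009,.1469,0]; print(d[:2]@[-.1926,.9813], d[:2]@[.9813,.1926], st["force"],st["torque"])
for f in [(.070,"mouth"),(.056,"tab")]:
  # tab near face col in w4 254.4,row 221
  pass
E
```

```text
-0.020573860412091215 -9.762803674583648e-05 [ 0.41825821  0.37013367 -0.20427467] [-0.0035974  -0.00447474 -0.02841038]
```

>>> play_rows(steps=[{"delta_pos":[0,-0.005,0],"delta_rot":[0,0,0],"jaw":1},{"delta_pos":[0,-0.005,0],"delta_rot":[0,0,0],"jaw":1},{"delta_pos":[0,-0.005,0],"delta_rot":[0,0,0],"jaw":1},{"delta_pos":[0,0,0],"delta_rot":[0,0,0],"jaw":1}])

```text
time_s: 9.93
position: [0.5042, 0.1295, 0.0983]
orientation: [-3.127, -0.305, 0.0]
force: [0.0, 0.1, -0.9]
finger_gap: 0.223
grasp_force: 78.3
```

>>> play_rows(steps=[{"delta_pos":[0,-0.005,0],"delta_rot":[0,0,0],"jaw":1},{"delta_pos":[0,-0.005,0],"delta_rot":[0,0,0],"jaw":1},{"delta_pos":[0,0,0],"delta_rot":[0,0,0],"jaw":1}])

```text
time_s: 10.3
position: [0.5038, 0.1315, 0.0983]
orientation: [-3.127, -0.305, 0.0]
force: [0.2, -0.3, -0.6]
finger_gap: 0.224
grasp_force: 78.3
```

>>> play_rows(steps=[{"delta_pos":[0,-0.005,0],"delta_rot":[0,0,0],"jaw":1},{"delta_pos":[0,-0.005,0],"delta_rot":[0,0,0],"jaw":1},{"delta_pos":[0,0,0],"delta_rot":[0,0,0],"jaw":1}])

```text
time_s: 10.68
position: [0.5034, 0.1335, 0.0983]
orientation: [-3.127, -0.305, 0.0]
force: [-0.6, -0.2, -0.3]
finger_gap: 0.221
grasp_force: 78.3
```

>>> play_rows(steps=[{"delta_pos":[0,-0.005,0],"delta_rot":[0,0,0],"jaw":1},{"delta_pos":[0,-0.005,0],"delta_rot":[0,0,0],"jaw":1},{"delta_pos":[0,0,0],"delta_rot":[0,0,0],"jaw":1}])

```text
time_s: 11.05
position: [0.503, 0.1355, 0.0983]
orientation: [-3.127, -0.305, -0.0]
force: [0.1, -0.6, -1.2]
finger_gap: 0.223
grasp_force: 78.3
```

>>> play_rows(steps=[{"delta_pos":[0,-0.005,0],"delta_rot":[0,0,0],"jaw":1},{"delta_pos":[0,-0.005,0],"delta_rot":[0,0,0],"jaw":1},{"delta_pos":[0,0,0],"delta_rot":[0,0,0],"jaw":1}])

```text
time_s: 11.42
position: [0.5028, 0.1366, 0.0983]
orientation: [3.126, 0.304, -0.0]
force: [0.4, -2.9, -1.3]
finger_gap: 0.224
grasp_force: 78.2
```

>>> play_rows(steps=[{"delta_pos":[0,-0.005,0],"delta_rot":[0,0,0],"jaw":1},{"delta_pos":[0,-0.005,0],"delta_rot":[0,0,0],"jaw":1},{"delta_pos":[0,0,0],"delta_rot":[0,0,0],"jaw":1}])

```text
time_s: 11.8
position: [0.5023, 0.139, 0.0983]
orientation: [3.126, 0.305, -0.0]
force: [0.8, -3.1, -1.1]
finger_gap: 0.223
grasp_force: 78.3
```

Contact at about y 0.136, with 2.9 N against the rod. I'll press on gently.

>>> play_rows(steps=[{"delta_pos":[0,-0.005,0],"delta_rot":[0,0,0],"jaw":1},{"delta_pos":[0,-0.004,0],"delta_rot":[0,0,0],"jaw":1},{"delta_pos":[0,0,0],"delta_rot":[0,0,0],"jaw":1}])

```text
time_s: 12.18
position: [0.5019, 0.1409, 0.0983]
orientation: [3.127, 0.305, -0.0]
force: [1.0, -4.6, -0.3]
finger_gap: 0.224
grasp_force: 78.3
```

>>> play_rows(steps=[{"delta_pos":[0,-0.005,0],"delta_rot":[0,0,0],"jaw":1},{"delta_pos":[0,0,0],"delta_rot":[0,0,0],"jaw":1}])

```text
time_s: 12.42
position: [0.5017, 0.1421, 0.0983]
orientation: [-3.127, -0.305, 0.0]
force: [1.0, -4.4, 0.4]
finger_gap: 0.224
grasp_force: 78.3
```

```bash
python3 - <<'E'
from h import *
st=arm.read_state(); im=arm.get_image("wrist"); cv2.imwrite("pics/w5.png",im)
print(st["position"],st["force"])
E
```

```text
[0.50170371 0.14207579 0.09826946] [ 1.04793903 -4.40997975  0.39372405]
```

View pics/w5.png

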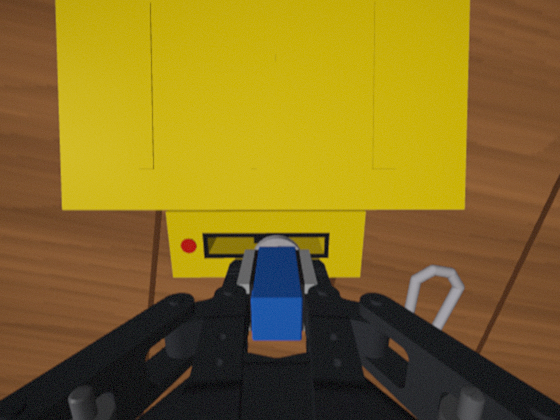

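The lid now stands ajar. Its front edge spans 403 px against 196 px for the housing, so it has risen about 30 mm, and the tab force was only about 4.5 N. I'll back off, withdraw upward and head for the stand.

>>> play_rows(steps=[{"delta_pos":[0,0.02,0],"delta_rot":[0,0,0],"jaw":1},{"delta_pos":[0,0.02,0],"delta_rot":[0,0,0],"jaw":1},{"delta_pos":[0,0,0],"delta_rot":[0,0,0],"jaw":1},{"delta_pos":[0,0,-0.04],"delta_rot":[0,0,0],"jaw":1},{"delta_pos":[0,0,-0.06],"delta_rot":[0,0,0],"jaw":1},{"delta_pos":[0,0,-0.08],"delta_rot":[0,0,0],"jaw":1},{"delta_pos":[0,0,-0.1],"delta_rot":[0,0,0],"jaw":1},{"delta_pos":[0,0,-0.1],"delta_rot":[0,0,0],"jaw":1},{"delta_pos":[0,0,-0.06],"delta_rot":[0,0,0],"jaw":1},{"delta_pos":[0,0,0],"delta_rot":[0,0,0],"jaw":1}])

```text
time_s: 13.72
position: [0.5039, 0.1344, 0.1874]
orientation: [-3.126, -0.305, -0.003]
force: [0.3, 0.7, -0.8]
finger_gap: 0.218
grasp_force: 78.3
```

>>> play_rows(steps=[{"delta_pos":[0.0414,0.2254,0],"delta_rot":[0,0,0],"jaw":1},{"delta_pos":[0.0414,0.2254,0],"delta_rot":[0,0,0],"jaw":1},{"delta_pos":[0.0414,0.2254,0],"delta_rot":[0,0,0],"jaw":1},{"delta_pos":[0.0414,0.2254,0],"delta_rot":[0,0,0],"jaw":1},{"delta_pos":[0.0414,0.2254,0],"delta_rot":[0,0,0],"jaw":1},{"delta_pos":[0.0414,0.2254,0],"delta_rot":[0,0,0],"jaw":1},{"delta_pos":[0.0414,0.2254,0],"delta_rot":[0,0,0],"jaw":1},{"delta_pos":[0.0414,0.2254,0],"delta_rot":[0,0,0],"jaw":1},{"delta_pos":[0,0,0],"delta_rot":[0,0,0],"jaw":1}])

```text
time_s: 14.85
position: [0.6371, -0.2122, 0.1849]
orientation: [3.125, 0.295, -0.003]
force: [0.5, 0.4, -0.9]
finger_gap: 0.223
grasp_force: 78.5
```

>>> play_rows(steps=[{"delta_pos":[0,0,0],"delta_rot":[0,0,-0.09],"jaw":1},{"delta_pos":[0,0,0],"delta_rot":[0,0,-0.09],"jaw":1},{"delta_pos":[0,0,0],"delta_rot":[0,0,-0.09],"jaw":1},{"delta_pos":[0,0,0],"delta_rot":[0,0,-0.09],"jaw":1},{"delta_pos":[0,0,0],"delta_rot":[0,0,-0.09],"jaw":1},{"delta_pos":[0,0,0],"delta_rot":[0,0,0],"jaw":1}])

```text
time_s: 15.6
position: [0.6374, -0.2057, 0.1855]
orientation: [-2.827, -1.367, 0.001]
force: [0.0, 0.4, -0.1]
finger_gap: 0.222
grasp_force: 78.4
```

```bash
python3 - <<'E'
from h import *
st=arm.read_state(); im=arm.get_image("wrist"); sc=arm.get_image("scene")
print(st["time_s"],st["position"],st["force"],st["orientation"])
M=R.from_rotvec(st["orientation"]).as_matrix()
print("tip pred",px("wrist",st["position"]+M[:,2]*.0565,st),"home TCP xy at .06",px("wrist",(.6379,-.2068,.06),st)); 
print("move", (M.T@(np.array([.6379,-.2068,.0725])-st["position"])/.2).round(4))
a=cv2.resize(im[150:270,220:340],(400,400),interpolation=cv2.INTER_CUBIC)
b=cv2.resize(sc[140:260,285:405],(400,400),interpolation=cv2.INTER_CUBIC)
cv2.imwrite("pics/w6.png",np.hstack([a,b]))
E
```

```text
15.6 [ 0.63735565 -0.20571106  0.18549454] [ 0.01037023  0.42733    -0.05404488] [-2.82666147e+00 -1.36705028e+00  1.04905763e-03]
tip pred [274.70487877 228.64801789] home TCP xy at .06 [276.494681   203.29419213]
move [-0.0027  0.0065  0.565 ]
```

View pics/w6.png

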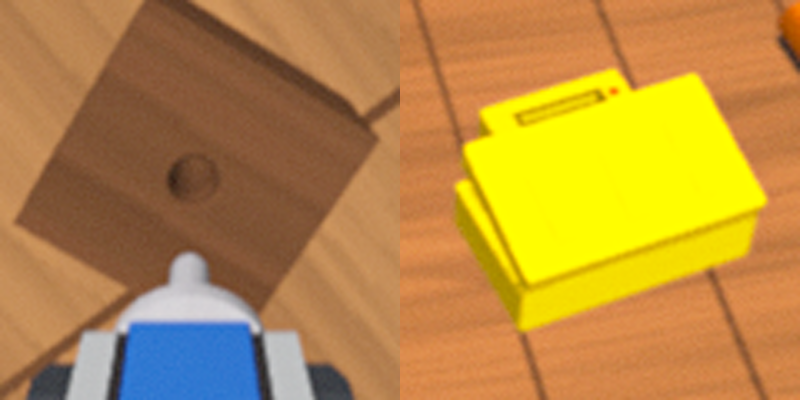

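Left: the hole is at about (277.8,203.3), right where the home pose predicts (276.5,203.3) once the rod's own offset of about 1 mm is added. Right: the lid is clearly ajar. Now lowering into the stand.

>>> play_rows(steps=[{"delta_pos":[-0.003,0.0065,0.1],"delta_rot":[0,0,0],"jaw":1},{"delta_pos":[0,0,0.12],"delta_rot":[0,0,0],"jaw":1},{"delta_pos":[0,0,0.08],"delta_rot":[0,0,0],"jaw":1},{"delta_pos":[0,0,0.03],"delta_rot":[0,0,0],"jaw":1},{"delta_pos":[0,0,0.03],"delta_rot":[0,0,0],"jaw":1},{"delta_pos":[0,0,0],"delta_rot":[0,0,0],"jaw":1}])

```text
time_s: 16.45
position: [0.6386, -0.2082, 0.1143]
orientation: [2.828, 1.368, 0.0]
force: [0.6, 0.1, -0.3]
finger_gap: 0.226
grasp_force: 78.4
```

>>> play_rows(steps=[{"delta_pos":[0.003,-0.005,0.01],"delta_rot":[0,0,0],"jaw":1},{"delta_pos":[0,0,0.03],"delta_rot":[0,0,0],"jaw":1},{"delta_pos":[0,0,0.04],"delta_rot":[0,0,0],"jaw":1},{"delta_pos":[0,0,0.05],"delta_rot":[0,0,0],"jaw":1},{"delta_pos":[0,0,0.04],"delta_rot":[0,0,0],"jaw":1},{"delta_pos":[0,0,0.025],"delta_rot":[0,0,0],"jaw":1},{"delta_pos":[0,0,0.008],"delta_rot":[0,0,0],"jaw":1},{"delta_pos":[0,0,0],"delta_rot":[0,0,0],"jaw":1}])

```text
time_s: 17.45
position: [0.6382, -0.2072, 0.0738]
orientation: [2.828, 1.368, 0.0]
force: [0.7, -0.4, -1.2]
finger_gap: 0.224
grasp_force: 78.4
```

>>> play_rows(steps=[{"delta_pos":[0,0,0.005],"delta_rot":[0,0,0],"jaw":1},{"delta_pos":[0,0,0.004],"delta_rot":[0,0,0],"jaw":1},{"delta_pos":[0,0,0],"delta_rot":[0,0,0],"jaw":1}])

```text
time_s: 17.82
position: [0.6381, -0.2071, 0.0719]
orientation: [-2.828, -1.368, 0.0]
force: [-0.1, 0.1, -0.9]
finger_gap: 0.222
grasp_force: 78.4
```

Nearly seated, within about 0.5 mm. I'll release and rise.

>>> play_rows(steps=[{"delta_pos":[0,0,0.001],"delta_rot":[0,0,0],"jaw":1},{"delta_pos":[0,0,0],"delta_rot":[0,0,0],"jaw":0.6},{"delta_pos":[0,0,0],"delta_rot":[0,0,0],"jaw":0},{"delta_pos":[0,0,0],"delta_rot":[0,0,0],"jaw":0},{"delta_pos":[0,0,0],"delta_rot":[0,0,0],"jaw":0},{"delta_pos":[0,0,0],"delta_rot":[0,0,0],"jaw":0},{"delta_pos":[0,0,-0.1],"delta_rot":[0,0,0],"jaw":0},{"delta_pos":[0,0,-0.2],"delta_rot":[0,0,0],"jaw":0},{"delta_pos":[0,0,-0.25],"delta_rot":[0,0,0],"jaw":0},{"delta_pos":[0,0,-0.25],"delta_rot":[0,0,0],"jaw":0},{"delta_pos":[0,0,-0.1],"delta_rot":[0,0,0],"jaw":0},{"delta_pos":[0,0,0],"delta_rot":[0,0,0],"jaw":0}])

```text
time_s: 19.32
position: [0.6394, -0.2074, 0.255]
orientation: [2.825, 1.366, 0.006]
force: [0.1, 0.2, -0.2]
finger_gap: 1.0
grasp_force: 0.0
```

```bash
python3 - <<'E'
from h import *
st=arm.read_state(); im=arm.get_image("wrist"); sc=arm.get_image("scene")
print(st["time_s"],st["position"],st["finger_gap"])
a=cv2.resize(im[140:260,220:340],(400,400),interpolation=cv2.INTER_CUBIC)
b=cv2.resize(sc[130:310,60:240],(400,400),interpolation=cv2.INTER_CUBIC)
cv2.imwrite("pics/w7.png",np.hstack([a,b]))
E
```

```text
19.325 [ 0.63943199 -0.20744236  0.25503381] 0.9996812112073703
```

View pics/w7.png

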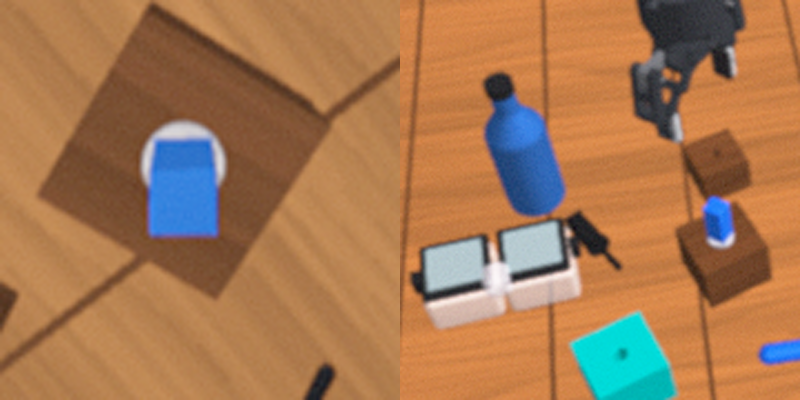

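The tool stands upright with its collar flat on the larger teak stand (scene 204,230). The hand is clear, and the mask, flask, black tool and other stands in view look undisturbed.

```bash
python3 -c "
from bench import arm
print(arm.hand_in())"
```

```text
the job is handed in; nothing more can be done
None
```

The lid popped ajar with about 4.5 N on the latch tab, the release tool is back upright in its teak stand with the hand clear, and the job was handed in at about 19 s (no verdict was returned).

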